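# Clamp the dye jar and hold the shaker's run plunger

### The job

Clamp the dye jar that stands in the jar shaker: push the raised blue clamp bar down by its black rubber pad until the orange hook at the front snaps over the bar's nose, and let go of the bar so that the hook alone keeps it down. Only then push the black plunger head on the yellow hold-to-run box straight down about half of its 30 mm travel, so that the green band of its stem stands at the rim of the black collar (white still showing is too little; into the red, never), and keep it there for at least two seconds. Finish while still holding the plunger at that depth; leave the jar seated and the other things on the bench alone.

Things in the scene. Friction and masses are not known exactly. Their poses are not given: they have to be found in the camera images.
- shaker: Jar shaker, fixed to the bench: grey-green housing 280 x 100 x 38 mm with a silver deck. Origin at bench height; housing spans own x -145 to +135 mm, y -50 to +50 mm. Own -x end (towards the robot) carries the orange hook, +x end the hinge of the blue bar. z up. It may stand on the left or the right of the yellow box, turned up to 0.25 rad.
- clamp_bar (a joint): Blue clamp bar, 24 mm wide, 16 mm thick, 220 mm from hinge axis to nose (a 34 mm cross pin). rad: 0 = raised 0.42 rad above level, where its spring keeps it; grows as it is pushed down; 0.42 = level, 0.45 = rigid end stop. Pushed past 0.42 the hook catches it; let go, it rests at 0.41. Not caught, it springs up. Pushing on the pad takes 4 N at first, 9 N near the end.
- clamp_hinge (a point): Point on the blue bar's hinge axis, in the bar's middle, at (105, 0, 137) mm in the shaker's frame. The axis runs along the shaker's y.
- press_pad (a point): Centre of the upper face of the black rubber pad (50 mm along the bar, 46 mm across) on the blue bar. With the bar level it lies 165 mm from the hinge axis towards the robot (shaker -x) and 18 mm above the axis; it swings about the hinge with the bar (raised, it is about 70 mm higher). Its x axis runs along the bar towards the hinge, z is the pad's normal.
- latch_hook (a joint): Orange spring hook, 16 mm wide, upright at the shaker's front. rad: 0 = closed, kept by its spring; grows as it tips outwards (shaker -x), pushed by the bar's nose (to about 0.1) before it snaps back to 0. Its tip is 173 mm above the bench, 18 mm above the pad when the bar is level; its tooth begins 49 mm in front of the pad's centre. Do not push it.
- cup_floor (a point): Centre of the floor of the shaker's black jar cup, 46 mm above the bench; cup wall 30 mm high, bore 56 mm.
- jar: Dye jar, white, yellow cap, 50 mm diameter, 66 mm high, loose in the cup under the bar from the start. Origin at the centre of its underside, z up. The bar's sprung rubber foot settles on its cap by itself.
- run_box: Yellow hold-to-run box, 100 x 90 x 64 mm, fixed, standing on a grey riser whose height differs from start to start (0 to 30 mm). Origin at the centre of the box's underside (top of the riser), under the plunger's axis. A black collar round the stem reaches 72 mm above the origin.
- run_plunger (a joint): Plunger of the yellow box, m of travel straight down: 0 = up, 0.030 = fully down. Spring: 3 N to start, then 0.3 N per mm (7.5 N at 15 mm); springs back if let go. The 20 mm thick stem shows bands from below: white (0 to 10 mm), green (10 to 20 mm, run), red (above 20 mm, emergency stop); the band level with the collar's rim tells the travel.
- plunger_top (a point): Centre of the flat top of the black plunger head (40 mm across), 120 mm above the yellow box's origin when up; moves down with the plunger.
- stopwatch: Black stopwatch, 71 x 59 x 17 mm, lying loose on the bench. A bystander. Origin at the middle of its underside.
- beaker: Glass beaker, 62 x 68 x 80 mm, standing loose on the bench. A bystander. Origin at the middle of its underside.
- marker: Blue and white marker, 135 mm long, 17 mm thick, lying loose on the bench. A bystander. Origin at the middle of its underside.
Mind the look-alikes: they are no part of the job. Leave any brown or purple look-alike of the jar alone.

How it is judged:
On the way, in this order (a step that is already met when the one before it is completed fails the run):
1. the hook alone holds the clamp bar down, the robot off the bar (value of joint clamp_bar above 0.395 rad and value of joint latch_hook below 0.05 rad and contact force between each of the arm, the fingers and clamp_bar below 0.5 N), for 0.3 s.
2. the fingers keep the plunger in the green band (value of joint run_plunger between 0.0095 and 0.0205 m and contact force between the fingers and run_plunger above 2 N), for 1.5 s.
At the end, for the whole second after the job is handed in: The clamp bar is down (joint above 0.395 rad) under the closed hook (below 0.05 rad) with the robot off the bar; the fingers press on the plunger with more than 2 N and hold it at 9.5 to 20.5 mm of travel (green band); the jar stands in its cup, within 10 mm of its centre and 0.15 rad of upright (all of step 1 and all of step 2 and horizontal distance between jar and cup_floor below 0.01 m and angle between jar's own z axis and vertical below 0.15 rad); the arm keeps its last pose, push and grip.
It fails at once if the plunger is pressed (over 6 mm) while the bar is not latched (value of joint run_plunger above 0.006 m and not (value of joint clamp_bar above 0.395 rad and value of joint latch_hook below 0.05 rad)).
It fails at once if the plunger is pushed well into the red (over 22.5 mm) (value of joint run_plunger above 0.0225 m).
It fails at once if a bystander (stopwatch, beaker, marker) is moved by more than 20 mm (distance of any of stopwatch, beaker, marker from where it was at the start of the episode above 0.02 m).
It also fails if it takes over 56 s, if anything falls off the work surface, if the arm or the gripper's body presses on something with over 40 N, if the wrist force passes 120 N, or if a joint passes its speed limit or range.

### The arm

A 6-joint arm with a two-finger parallel gripper is mounted at the origin on a cart in front of the work surface, level with it; the furniture and walls round the work are solid. World frame = base frame: x ahead of the robot, y to its left, z up, the work surface at z = 0. Lengths are in m, angles in rad, forces in N, time in s.
With the tool pointing down it reaches from about 0.3 to 0.875 m from the base axis. Payload 6.4 kg.
Tool frame: the origin (TCP) lies midway between the tips of the shut fingers; the grasp point (between the pads) lies 19 mm behind it; x points along the fingers, y is the direction in which the jaws open and shut, and the axes are right-handed (so a half turn about x gives the same grasp; the last joint's range is limited). The gripper opens to 85 mm and grips with 20 to 120 N. Pads are 22 mm wide; open, the fingers measure 114 mm over their backs; the gripper's body (76 mm by 85 mm) begins 54 mm behind the grasp point. The pads swing forward as they close: fully open they stand 13 mm farther back than shut.
Start: joints at [-1.547, 0.181, 1.607, -0, 1.354, -0.206], TCP at [0.131, -0.56, 0.231] pointing down, gripper open.
Joint ranges: [-2.99, 2.99], [-0.89, 2.07], [0.3, 2.58], [-1.14, 4.28], [0, 2.63], [-3.12, 3.12]. Speed limits (rad/s): [2.57, 2.57, 3.01, 3.14, 3.14, 3.14].

### API

Orientations are given as a unit quaternion [w, x, y, z].
In Python, from bench import ctrl gives the robot as it stands.
- The arm moves only by the tool step_arm, never from a script. Its argument "motion" is a list of rows, each a list of 7 numbers: the shift along the tool's x, y, z in mm, then the turn, a rotation vector about the tool's x, y, z in degrees, then the closure in counts, from 0 (fully open) to 255 (shut). In form: [[tx, ty, tz, rx, ry, rz, hand], ...]. A call has 1 to 10 rows; each row is the pose to reach, as a shift and turn from the pose commanded when the call began, along the tool's axes at that moment; what a row does not reach only later rows make up. A row lasts 1/8 s, in which the tool goes at most 62.5 mm and 10.7 degrees, less where a joint would pass 70% of its speed; a pose out of reach is approached as far as the arm can. A call with a gripper value outside its range is refused whole. The fingers move at their own pace and stop on an object; the grip force is fixed at half the most. Time passes only in rows, so rows that repeat a pose let the fingers close. It gives the time, the measured TCP pose, the force and the opening at its end, in the units of the state.
- ctrl.get_obs(): the state, without advancing time (a new reading comes with each control period).
- ctrl.camera(name): name is "scene" or "top" or "wrist"; returns (picture, depth): 420x560x3 uint8, red, green, blue; 420x560 float32, m along the optical axis (not along the pixel's ray), 0 where there is no reading.
- ctrl.camera_info(name): a dict with "fx", "fy", "cx", "cy" (pixels), "T" (4x4, takes a point from camera to world coordinates); the wrist camera has in their place "hand_eye" (4x4, takes a point from camera to tool coordinates, whose origin is the TCP and whose axes are the tool frame's). Camera axes: x right, y down, z forward; pixel columns grow to the right and rows downward; lengths in m; the calibration is good to about 2 mm. A picture is of the moment at which its call begins: read the wrist's pose just before it. camera_info takes no time and is no camera call.
- ctrl.hand_in(): hands the job in, once; it reports no verdict.
The state is a dict: "time_s": time; "q": joint angles; "dq": joint speeds; "joint_efforts": joint torques, N m; "eef_pos": TCP position; "eef_rot": TCP orientation; "wrist_force": force on the tool from outside, world axes, zero at the start; "torque": the same for the moment, N m; "opening": opening from 0.0 (shut) to 1.0 (fully open).
Only numpy, scipy, OpenCV 4.12 (cv2) and the standard library are available. Lean on these libraries where they do the work, as an engineer would, in place of code of your own. Each camera call takes 0.05 s, during which the arm holds its last target. There are 200 camera calls.

## Working session

There is one attempt and no reset: what is moved stays moved. The work goes in short steps, Python scripts to look and compute and a tool call to move; the robot and the scene stay as the last step left them, time stands still between calls to the robot, and variables do not carry over. Pictures are saved under pics/ and viewed, about 8 in all and at most 12, crops included, and the job is handed in when it is done.

Besides the shell and the picture viewer there is one more tool, called after ">>>" as name(argument=value, ...) on one line, values as JSON. step_arm: Moves the arm, as the interface text tells. Its arguments: {"type":"object","properties":{"motion":{"type":"array","items":{"type":"array","items":{"type":"number"}}}},"required":["motion"]}

```bash
mkdir -p pics; cat > h.py <<'E'
import numpy as np, cv2
from bench import ctrl
from scipy.spatial.transform import Rotation as R
def cloud(name):
    o=ctrl.get_obs(); img,d=ctrl.camera(name); i=ctrl.camera_info(name)
    v,u=np.mgrid[:420,:560]
    P=np.stack([(u-i['cx'])/i['fx']*d,(v-i['cy'])/i['fy']*d,d],-1)
    if 'T' in i: T=np.array(i['T'])
    else:
        q=o['eef_rot']; E=np.eye(4); E[:3,:3]=R.from_quat([q[1],q[2],q[3],q[0]]).as_matrix(); E[:3,3]=o['eef_pos']; T=E@np.array(i['hand_eye'])
    W=P@T[:3,:3].T+T[:3,3]; W[d==0]=np.nan
    return img,W
E
python3 - <<'E'
from h import *
o=ctrl.get_obs(); print(o)
a=[]
for n in('scene','top'):
    im,W=cloud(n); np.savez(n+'.npz',im=im,W=W); a.append(im); print(n,np.round(ctrl.camera_info(n)['T'],3).tolist())
    cv2.imwrite(f'pics/{n}.png',im[:,:,::-1])
E
```

```text
{'time_s': 0.0, 'q': array([-1.54728550e+00,  1.81545434e-01,  1.60802308e+00, -1.34735815e-05,
        1.35379623e+00, -2.06327151e-01]), 'dq': array([-1.02981879e-03, -7.29796174e-05, -1.44066337e-03,  1.09267636e-03,
       -2.79643991e-03, -6.15579949e-04]), 'joint_efforts': array([ 6.37211269e-04, -4.44868577e+01, -3.51333046e+01, -2.04191241e-05,
        9.05719469e-03, -3.29674293e-06]), 'eef_pos': array([ 0.13098058, -0.55930776,  0.2303744 ]), 'eef_rot': array([ 0.08045791,  0.70249492,  0.08170658, -0.70238981]), 'wrist_force': array([-0.16878349, -0.20714434,  0.50242853]), 'torque': array([ 0.05598696, -0.0001637 , -0.01007871]), 'opening': 0.9994508158876549}
scene [[-0.896, -0.309, 0.318, 0.125], [-0.444, 0.619, -0.648, 0.676], [0.003, -0.722, -0.692, 1.078], [0.0, 0.0, 0.0, 1.0]]
top [[-0.019, -0.987, 0.161, 0.392], [-1.0, 0.021, 0.008, -0.225], [-0.011, -0.16, -0.987, 1.193], [0.0, 0.0, 0.0, 1.0]]
```

View pics/scene.png

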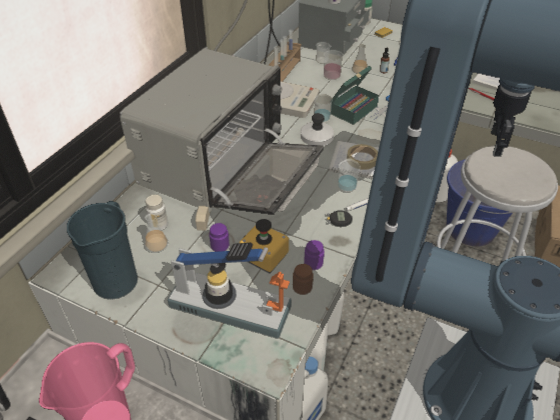

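View pics/top.png

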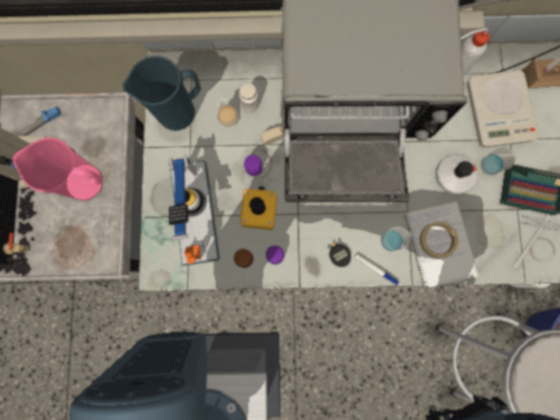

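The top view shows the shaker left, at about (195,215): raised bar with its pad at (178,214) and hook at (192,255). The yellow box with plunger head is at (258,206). The brown and purple look-alikes at (243,258), (275,254) and (253,165) stand close to the box. Next I measure from the depth.

```bash
python3 - <<'E'
from h import *
def ms(n,box,f,zr):
    D=np.load(n+'.npz'); im,W=D['im'],D['W']; hsv=cv2.cvtColor(im,cv2.COLOR_RGB2HSV).astype(int)
    m=np.zeros((420,560),bool); u0,v0,u1,v1=box; m[v0:v1,u0:u1]=True
    m&=f(hsv[...,0],hsv[...,1],hsv[...,2])&(W[...,2]>zr[0])&(W[...,2]<zr[1])
    P=W[m]; return P
def rep(l,P):
    print(l,len(P))
    if len(P)>3: 
        print('  mean',P.mean(0).round(4),'min',P.min(0).round(4),'max',P.max(0).round(4),'med',np.median(P,0).round(4)); r=cv2.minAreaRect((P[:,:2]*1000).astype(np.float32)); print('  rect',np.round(r[0],1),np.round(r[1],1),round(r[2],1))
blue=lambda h,s,v:(h>100)&(h<125)&(s>120)&(v>60)
dark=lambda h,s,v:(v<70)
orange=lambda h,s,v:(h<14)&(s>170)&(v>140)
yel=lambda h,s,v:(h>14)&(h<28)&(s>150)&(v>100)
every=lambda h,s,v:v>-1
T=(150,140,285,275); S=(160,210,320,330)
for n,b in(('top',T),('scene',S)):
    print(n)
    rep('blue',ms(n,b,blue,(.1,.35)))
    rep('pad',ms(n,(165,200,192,228) if n=='top' else (222,235,270,268),dark,(.16,.3)))
    rep('hook',ms(n,b,orange,(.02,.22)))
    rep('yellow',ms(n,(238,185,282,232) if n=='top' else(235,220,295,275),yel,(.04,.12)))
    P=ms(n,(240,185,280,225) if n=='top' else(250,215,278,245),dark,(.1,.17)); rep('plg',P)
    if len(P): z=P[:,2].max(); rep('plgtop',P[P[:,2]>np.percentile(P[:,2],90)-.006]); print(np.percentile(P[:,2],[10,50,90]))
    # housing deck
    rep('deck',ms(n,(165,155,222,270) if n=='top' else S,lambda h,s,v:(s<60)&(v>110),(.03,.045)))
# heights of tall stuff around
D=np.load('top.npz');W=D['W']
for n,(u,v) in dict(brown=(243,258),pur=(275,254),pur2=(253,165),beakerpale=(228,115),bk=(392,240),watch=(340,253),bench=(220,170),oven=(345,165)).items(): print(n,W[v,u].round(3))
b=D['im'][135:285,140:300]; cv2.imwrite('pics/c1.png',cv2.resize(b[:,:,::-1],None,fx=5,fy=4,interpolation=cv2.INTER_CUBIC)[:600])
E
```

```text
top
blue 449
  mean [0.6056 0.0304 0.1832] min [0.4972 0.0072 0.1407] max [0.6928 0.0555 0.2334] med [0.6082 0.0313 0.1815]
  rect [595.3  28.9] [196.7  24.1] 9.2
pad 294
  mean [0.5445 0.0205 0.2212] min [ 0.522  -0.0011  0.1855] max [0.5825 0.0429 0.2313] med [0.5453 0.02   0.2213]
  rect [551.5  21.5] [59.  41.9] 9.8
hook 128
  mean [0.4587 0.0093 0.1233] min [ 4.375e-01 -1.000e-04  4.130e-02] max [0.4829 0.0234 0.177 ] med [0.4572 0.0094 0.1479]
  rect [460.9  11.3] [45.3 19.7] 18.5
yellow 917
  mean [ 0.5748 -0.152   0.0705] min [ 0.5281 -0.1978  0.0414] max [ 0.628  -0.1049  0.1196] med [ 0.5697 -0.1547  0.0709]
  rect [ 579.9 -150.7] [87.4 97. ] 83.2
plg 160
  mean [ 0.5784 -0.1507  0.1262] min [ 0.5626 -0.1688  0.1188] max [ 0.5954 -0.1337  0.1324] med [ 0.5778 -0.1513  0.1262]
  rect [ 578.5 -150.2] [35.8 32. ] 44.3
plgtop 140
  mean [ 0.5794 -0.1504  0.1269] min [ 0.5644 -0.1665  0.1238] max [ 0.5954 -0.1337  0.1324] med [ 0.5795 -0.1513  0.1266]
  rect [ 579.9 -150.1] [32.7 30.9] 89.8
[0.12313295 0.12616877 0.12957755]
deck 1699
  mean [0.5636 0.0148 0.0394] min [ 0.4372 -
[... 680 characters left out ...]
x [ 0.5988 -0.1273  0.133 ] med [ 0.5785 -0.1445  0.1269]
  rect [ 580.8 -147.3] [34.5 38.3] 27.7
plgtop 132
  mean [ 0.5794 -0.1467  0.1275] min [ 0.5609 -0.1659  0.1238] max [ 0.5988 -0.1273  0.133 ] med [ 0.5793 -0.1462  0.1275]
  rect [ 580.8 -147.4] [34.5 38. ] 27.7
[0.12297089 0.1269212  0.1297371 ]
deck 2472
  mean [0.5755 0.0237 0.0398] min [ 0.4381 -0.2113  0.0301] max [0.8822 0.0925 0.045 ] med [0.55   0.0356 0.04  ]
  rect [672.1 -18.7] [228.2 481.4] 61.7
brown [ 0.449 -0.11   0.066]
pur [ 0.458 -0.193  0.064]
pur2 [ 0.697 -0.137  0.064]
beakerpale [ 0.844 -0.069  0.056]
bk [ 0.491 -0.508  0.025]
watch [ 0.459 -0.367  0.021]
bench [ 0.703 -0.038 -0.002]
oven [ 0.69  -0.384  0.071]
```

View pics/c1.png

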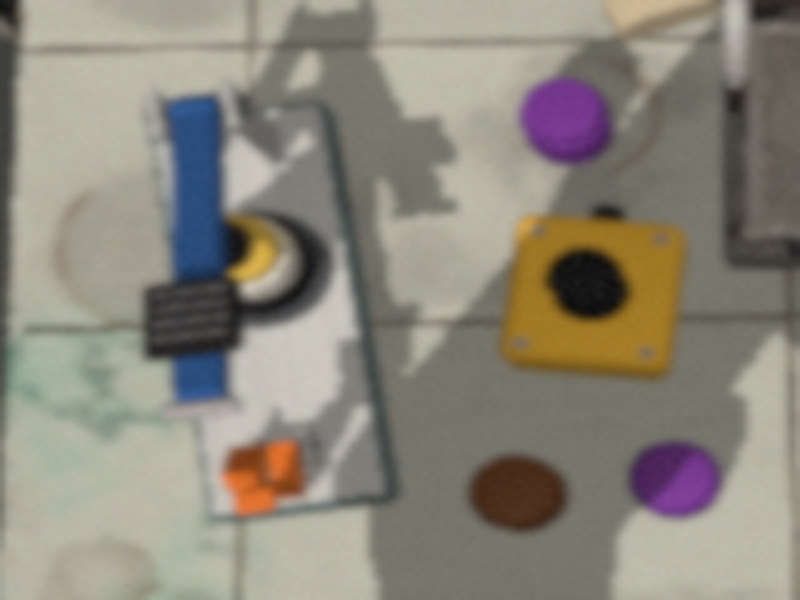

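The depth agrees across both views: shaker yaw ≈ 0.148 rad, raised pad at (0.547, 0.024, 0.221), level pad at (0.526, 0.0205, 0.155), plunger top at (0.580, -0.149, 0.127). Nothing tall stands in the way. Now I convert these to tool axes.

```bash
cat >> h.py <<'E'
def rel(*pts):
    o=ctrl.get_obs(); q=o['eef_rot']; M=R.from_quat([q[1],q[2],q[3],q[0]]).as_matrix()
    print('t',round(o['time_s'],3),'pos',o['eef_pos'].round(4),'F',o['wrist_force'].round(2)); print(M.round(3).tolist())
    for p in pts: print(p,((np.array(p)-o['eef_pos'])@M*1000).round(1))
E
python3 -c "
from h import *
rel((.131,-.56,.29),(.36,-.25,.29),(.547,.024,.29),(.547,.024,.23))"
```

```text
t 0.1 pos [ 0.131  -0.5594  0.2305] F [-0.37 -0.93  0.2 ]
[[-0.0, 0.228, -0.974], [0.002, -0.974, -0.228], [-1.0, -0.002, -0.0]]
(0.131, -0.56, 0.29) [-59.5   0.5   0.1]
(0.36, -0.25, 0.29) [ -59.1 -249.2 -293.5]
(0.547, 0.024, 0.29) [ -58.6 -473.4 -538. ]
(0.547, 0.024, 0.23) [   1.4 -473.3 -538. ]
```

>>> step_arm(motion=[[-40,0,0,0,0,0,255],[-59,-40,-46,0,0,0,255],[-59,-80,-92,0,0,0,255],[-59,-120,-137,0,0,0,255],[-59,-160,-182,0,0,0,255],[-59,-200,-228,0,0,0,255],[-59,-240,-274,0,0,0,255],[-59,-280,-319,0,0,0,255],[-59,-320,-364,0,0,0,255],[-59,-360,-410,0,0,0,255]])

```text
time_s: 1.35
eef_pos: [0.4489, -0.1141, 0.2902]
eef_rot: [0.081, 0.703, 0.081, -0.702]
wrist_force: [0.9, -0.8, -0.3]
opening: 0.002
```

>>> step_arm(motion=[[0,-40,-45,0,0,0,255],[0,-80,-90,0,0,0,255],[0,-108,-122,0,0,0,255],[0,-113,-128,0,0,0,255],[0,-113,-128,0,0,0,255],[0,-113,-128,0,0,0,255]])

```text
time_s: 2.1
eef_pos: [0.5465, 0.0221, 0.2902]
eef_rot: [-0.081, -0.702, -0.08, 0.703]
wrist_force: [0.4, -0.1, -0.5]
opening: -0.002
```

```bash
python3 -c "
from h import *
rel((.547,.024,.225),(.547,.024,.2207),(.543,.0235,.205),(.535,.022,.175),(.5265,.0205,.155),(.525,.0205,.152))
print(ctrl.get_obs()['q'].round(2),ctrl.get_obs()['opening'])"
```

```text
t 2.1 pos [0.5465 0.0221 0.2902] F [ 0.41 -0.07 -0.46]
[[-0.001, 0.226, -0.974], [-0.0, -0.974, -0.226], [-1.0, 0.0, 0.001]]
(0.547, 0.024, 0.225) [65.2 -1.8 -0.9]
(0.547, 0.024, 0.2207) [69.5 -1.8 -0.9]
(0.543, 0.0235, 0.205) [85.2 -2.2  3.1]
(0.535, 0.022, 0.175) [115.2  -2.6  11.2]
(0.5265, 0.0205, 0.155) [135.2  -3.   19.8]
(0.525, 0.0205, 0.152) [138.2  -3.4  21.2]
[-0.18  0.07  1.61 -0.    1.46  1.17] -0.0019653194820851067
```

>>> step_arm(motion=[[30,-2,-1,0,0,0,255],[58,-2,-1,0,0,0,255],[66,-2,-1,0,0,0,255],[72,-2,-1,0,0,0,255],[78,-2,1,0,0,0,255],[85,-2,3,0,0,0,255]])

```text
time_s: 2.85
eef_pos: [0.5442, 0.0242, 0.206]
eef_rot: [0.081, 0.703, 0.081, -0.702]
wrist_force: [-0.7, -0.2, 3.7]
opening: -0.0
```

>>> step_arm(motion=[[8,0,2,0,0,0,255],[15,0,4,0,0,0,255],[23,0,6,0,0,0,255],[30,0,8,0,0,0,255],[36,0,11,0,0,0,255],[42,0,13,0,0,0,255]])

```text
time_s: 3.6
eef_pos: [0.5334, 0.0224, 0.1646]
eef_rot: [0.081, 0.705, 0.081, -0.7]
wrist_force: [3.9, 5.5, 7.8]
opening: -0.002
```

>>> step_arm(motion=[[5,0,3,0,0,0,255],[9,0,5,0,0,0,255],[12,0,7,0,0,0,255],[13,0,8,0,0,0,255],[14,0,8,0,0,0,255]])

```text
time_s: 4.22
eef_pos: [0.5273, 0.02, 0.1522]
eef_rot: [0.081, 0.706, 0.081, -0.699]
wrist_force: [1.5, 4.0, 16.3]
opening: -0.001
```

```bash
python3 - <<'E'
from h import *
rel()
im,W=cloud('scene'); cv2.imwrite('pics/s2.png',cv2.resize(im[190:340,150:330,::-1],None,fx=4,fy=4,interpolation=cv2.INTER_CUBIC))
E
```

```text
t 4.225 pos [0.5273 0.02   0.1522] F [ 1.45  3.97 16.31]
[[0.01, 0.228, -0.974], [0.0, -0.974, -0.228], [-1.0, 0.002, -0.01]]
```

View pics/s2.png

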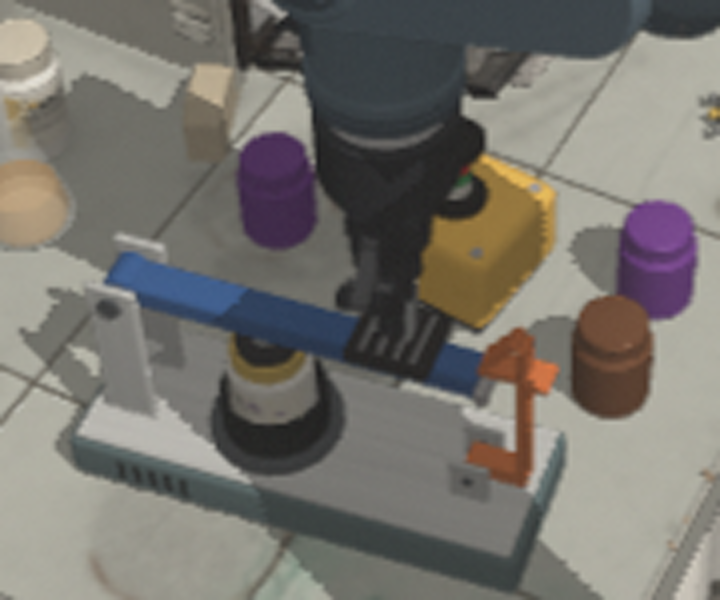

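The bar is nearly level with its nose under the hook (about (485,385) in the crop). I push 2 mm more to be sure it passes the catch.

>>> step_arm(motion=[[1,0,0,0,0,0,255],[2,0,0,0,0,0,255],[2,0,0,0,0,0,255]])

```text
time_s: 4.65
eef_pos: [0.5273, 0.02, 0.1515]
eef_rot: [0.082, 0.706, 0.081, -0.699]
wrist_force: [-1.0, 3.8, 23.7]
opening: -0.002
```

Stiff now (+7 N for 0.7 mm), so this is the end stop. I lift off.

>>> step_arm(motion=[[-3,0,0,0,0,0,255],[-8,0,0,0,0,0,255],[-14,0,0,0,0,0,255],[-30,0,0,0,0,0,255],[-60,0,0,0,0,0,255],[-60,0,0,0,0,0,255],[-60,0,0,0,0,0,255]])

```text
time_s: 5.52
eef_pos: [0.5229, 0.0197, 0.2068]
eef_rot: [-0.081, -0.702, -0.081, 0.703]
wrist_force: [0.0, 0.4, -0.6]
opening: 0.003
```

```bash
python3 - <<'E'
from h import *
rel((.58,-.149,.215),(.58,-.149,.135))
im,W=cloud('scene'); cv2.imwrite('pics/s3.png',cv2.resize(im[190:340,150:330,::-1],None,fx=4,fy=4,interpolation=cv2.INTER_CUBIC))
E
```

```text
t 5.525 pos [0.5229 0.0197 0.2068] F [ 0.05  0.38 -0.58]
[[-0.001, 0.228, -0.974], [0.0, -0.974, -0.228], [-1.0, -0.0, 0.001]]
(0.58, -0.149, 0.215) [ -8.2 177.3 -17.2]
(0.58, -0.149, 0.135) [ 71.8 177.3 -17.3]
```

View pics/s3.png

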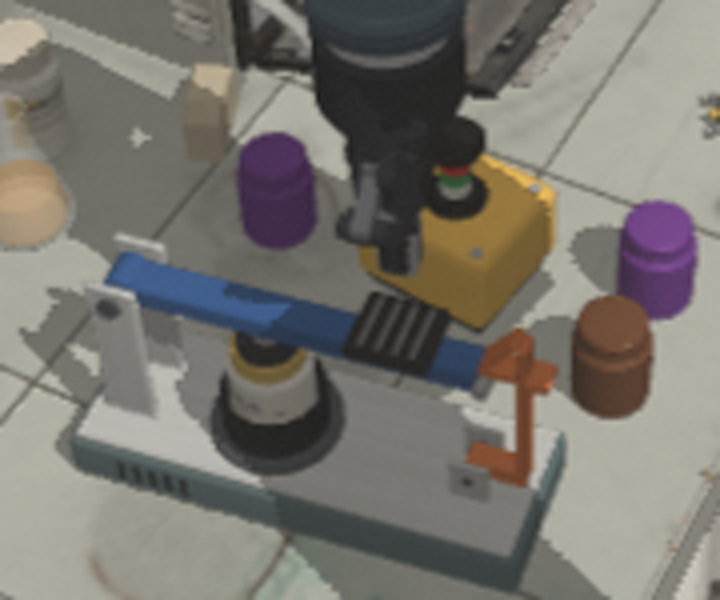

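Latched: the bar stays down by the hook with the robot clear, and the jar is upright. Plunger head at (462,145) in the crop, white/green/red bands visible. I move over it.

>>> step_arm(motion=[[-8,40,-4,0,0,0,255],[-8,85,-8,0,0,0,255],[-8,130,-13,0,0,0,255],[-8,165,-16,0,0,0,255],[-8,177,-17,0,0,0,255],[20,177,-17,0,0,0,255],[50,177,-17,0,0,0,255],[70,177,-17,0,0,0,255],[73,177,-17,0,0,0,255],[73,177,-17,0,0,0,255]])

```text
time_s: 6.82
eef_pos: [0.5805, -0.1486, 0.1348]
eef_rot: [0.081, 0.703, 0.081, -0.702]
wrist_force: [-0.2, 0.1, -0.1]
opening: 0.002
```

```bash
python3 -c "
from h import *
rel((.58,-.149,.127),(.58,-.149,.112))"
```

```text
t 6.825 pos [ 0.5805 -0.1486  0.1348] F [-0.16  0.12 -0.1 ]
[[0.001, 0.228, -0.974], [-0.0, -0.974, -0.228], [-1.0, 0.0, -0.001]]
(0.58, -0.149, 0.127) [7.8 0.3 0.6]
(0.58, -0.149, 0.112) [22.8  0.2  0.6]
```

Go down to about 5 mm past the expected contact and read the force.

>>> step_arm(motion=[[4,0,0,0,0,0,255],[8,0,0,0,0,0,255],[12,0,0,0,0,0,255],[13,0,0,0,0,0,255],[13,0,0,0,0,0,255],[13,0,0,0,0,0,255]])

```text
time_s: 7.58
eef_pos: [0.5807, -0.149, 0.1218]
eef_rot: [0.081, 0.703, 0.081, -0.702]
wrist_force: [2.7, -0.1, 4.9]
opening: -0.003
```

>>> step_arm(motion=[[3,0,0,0,0,0,255],[6,0,0,0,0,0,255],[9,0,0,0,0,0,255],[9.5,0,0,0,0,0,255],[9.5,0,0,0,0,0,255],[9.5,0,0,0,0,0,255],[9.5,0,0,0,0,0,255],[9.5,0,0,0,0,0,255],[9.5,0,0,0,0,0,255]])

```text
time_s: 8.7
eef_pos: [0.5808, -0.1491, 0.1127]
eef_rot: [0.081, 0.703, 0.081, -0.702]
wrist_force: [1.2, -0.6, 7.8]
opening: -0.009
```

```bash
python3 - <<'E'
from h import *
rel()
im,W=cloud('scene'); cv2.imwrite('pics/s4.png',cv2.resize(im[200:290,200:320,::-1],None,fx=6,fy=6,interpolation=cv2.INTER_CUBIC))
E
```

```text
t 8.7 pos [ 0.5808 -0.1491  0.1127] F [ 1.22 -0.58  7.83]
[[0.002, 0.228, -0.974], [-0.001, -0.974, -0.228], [-1.0, 0.001, -0.001]]
```

View pics/s4.png

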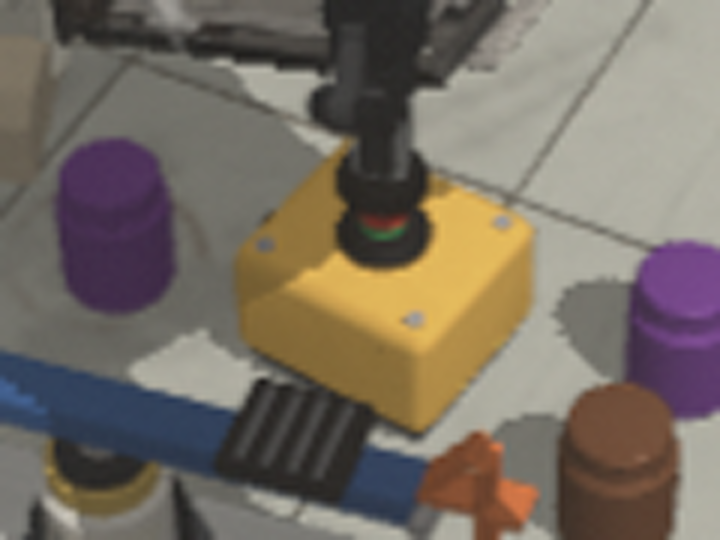

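Green stands at the collar rim at (383,232), with red above it and no white. The force of 7.8 N agrees with about 15 mm of travel, and the bar is still latched. I hold for over two seconds, then hand in.

>>> step_arm(motion=[[0,0,0,0,0,0,255],[0,0,0,0,0,0,255],[0,0,0,0,0,0,255],[0,0,0,0,0,0,255],[0,0,0,0,0,0,255],[0,0,0,0,0,0,255],[0,0,0,0,0,0,255],[0,0,0,0,0,0,255],[0,0,0,0,0,0,255],[0,0,0,0,0,0,255]])

```text
time_s: 10.0
eef_pos: [0.5808, -0.1491, 0.1127]
eef_rot: [0.081, 0.703, 0.081, -0.702]
wrist_force: [0.6, 0.3, 7.8]
opening: -0.001
```

>>> step_arm(motion=[[0,0,0,0,0,0,255],[0,0,0,0,0,0,255],[0,0,0,0,0,0,255],[0,0,0,0,0,0,255],[0,0,0,0,0,0,255],[0,0,0,0,0,0,255],[0,0,0,0,0,0,255],[0,0,0,0,0,0,255],[0,0,0,0,0,0,255],[0,0,0,0,0,0,255]])

```text
time_s: 11.25
eef_pos: [0.5808, -0.149, 0.1127]
eef_rot: [0.081, 0.703, 0.081, -0.702]
wrist_force: [0.8, 0.3, 7.7]
opening: -0.002
```

```bash
python3 -c "
from h import *
rel(); print(ctrl.hand_in())"
```

```text
t 11.25 pos [ 0.5808 -0.149   0.1127] F [0.76 0.31 7.72]
[[0.001, 0.228, -0.974], [-0.001, -0.974, -0.228], [-1.0, 0.001, -0.001]]
the job is handed in; nothing more can be done
None
```

I pushed the clamp bar down by its pad to the end stop and lifted off. The hook now holds the bar alone, and the picture taken after release shows it latched with the jar upright. I then pressed the plunger and held it for more than 2.5 s, and handed in at 11.25 s while still holding.

- **Plunger depth:** it stands at about 15 mm. The push of 7.7–7.8 N and the tool height (0.1127 m, against about 0.127 m at the untouched top) agree on this, and the last picture shows green at the collar rim with no white.
- **Clamp:** the last picture still shows the bar down under the hook.
- **Not measured:** the jar's offset in its cup was judged by eye from the pictures only. I did not re-measure the bystanders, but the arm never went near them at low height.
- **Failed checks:** none failed or disagreed beyond 1–2 mm, except that the two camera views put the raised pad up to about 10 mm apart sideways and the plunger head about 4 mm. I aimed at the position computed from the shaker's own frame.

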